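Load the casting machine and hold its arm wound

TASK

Make the casting machine ready to throw: take the small casting ring from its wire rest and lay it in the machine's cradle with its funnel mouth towards the crucible, without dropping it, and let go of it. Then take the upright winding grip, wind the arm round clockwise (seen from above) against its spring until it is on its stop, and finish while still holding it there, the ring still lying in the cradle. Do not let the wound arm snap back, and leave the other things on the bench alone.

Things in the scene. Friction and masses are not known exactly. Their poses are not given: they have to be found in the camera images.
- winding_arm (a joint): angle (rad) of the casting machine's arm about its upright shaft: 0 = on its rest buffer, where its spring holds it at the start; grows as the arm is wound clockwise seen from above; 1.5 = fully wound, on the stop buffer. The spring always pushes back to 0: about 3 N at the winding grip starts the arm, about 8.5 N holds it at the stop. Nothing latches it
- caster: base of the casting machine, bolted to the bench: grey, round, 176 mm across, with a spring drum 110 mm across and 55 mm high. Origin on the bench, on the shaft axis. At arm angle 0 the arm lies along the base's y axis, cradle end to +y, winding grip to -y; the grip then moves towards -x when wound
- caster_shaft (a point): top of the upright shaft at the arm's hub, 110 mm above the bench. The arm is a flat steel bar 22 mm wide, its top 82 mm above the bench; on it sit two round steel balance weights 42 mm across, 69 to 104 mm from the shaft on the winding grip's side, their tops 97 mm above the bench
- winding_grip (a point): middle of the winding grip's sleeve: a black upright round post, 16 mm across, sleeve 37 mm long, top 142 mm above the bench, on the arm's weight end, 130 mm from the shaft axis. This point is 122 mm above the bench. Axes turn with the arm: y points along the arm from the grip to the shaft and on to the cradle, z up
- cradle_seat (a point): where the small ring's centre lies when home: 117 mm above the bench, 129 mm from the shaft. Steel V trough (90 degrees, edges 20 mm either side, 13 mm below this point), 58 mm long between two upright plates 44 mm wide, tops 15 to 17 mm above this point; the white crucible stands on the shaft side. Axes turn with the arm: y outwards, away from the shaft, z up
- casting_ring: the small casting ring: a plain steel sleeve 44 mm across and 50 mm long, filled with white investment, about 0.16 kg, lying on the wire rest. Origin at its centre, y along its axis; the end with the funnel-shaped mouth is at -y, the flat closed end at +y. At the start z points up
- ring_mouth (a point): centre of the funnel-mouth end of the small casting ring, 25 mm from its centre
- ring_rest: fixed wire rest, 60 by 78 mm, two round rails 6 mm thick along its y axis, 30 mm apart (middle to middle), carrying the small casting ring so that its axis is 48 mm above the bench. Origin on the bench below its middle
- big_ring: a second, larger casting ring, 62 mm across and 60 mm high, standing upright on the bench; leave it. Origin at the centre of its underside
- amber_bottle: a bottle with a cap, 41 mm across, 92 mm high; leave it. Origin at the centre of its underside
- plaster_model: a plaster dental model, 52 by 68 by 32 mm, in front of the machine; leave it. Origin at the centre of its underside

How it is judged:
By the outcome, as a careful person would: the job done as asked, in the order asked, and still so for the second after the job is handed in, while the arm keeps its last pose, push and grip.
It also fails if it takes over 48 s, if anything falls off the work surface, if the arm or the gripper's body presses on something with over 40 N, if the wrist force passes 120 N, or if a joint passes its speed limit or range.

ROBOT

A 6-joint arm with a two-finger parallel gripper is mounted at the origin on a cart in front of the work surface, level with it; the furniture and walls round the work are solid. World frame = base frame: x ahead of the robot, y to its left, z up, the work surface at z = 0. Lengths are in m, angles in degrees, forces in N, time in s.
With the tool pointing down it reaches from about 0.4 to 0.825 m from the base axis. Payload 7 kg.
Tool frame: the origin (TCP) lies at the very end of the fingers, on their centre line; the grasp point (between the pads) lies 19 mm behind it; z points along the fingers, y is the line along which they close (so a half turn about z gives the same grasp; the last joint's range is limited). The gripper opens to 88 mm and grips with 3 to 60 N. Pads are 19 mm wide; open, the fingers measure 130 mm over their backs; the gripper's body (78 mm by 193 mm) begins 47 mm behind the grasp point.
Start: joints at [91.163, 20.546, 0.682, 0, -70.136, -16.507], TCP at [0.179, 0.651, 0.227] pointing down, gripper open.
Joint ranges: [-176.03, 176.03], [-82.01, 121.73], [-58.28, 71.71], [-173.87, 95.51], [-174.79, -0.11], [-173.66, 173.66]. Speed limits (degrees/s): [136.94, 136.94, 172.46, 180, 180, 180].

INTERFACE

Orientations are given as [roll, pitch, yaw] about the fixed x, y, z axes, in that order (R = Rz(yaw) Ry(pitch) Rx(roll)).
In Python, from plant import get_obs, snapshot, camera_params, close_job, boxes_of, cut_out, landmark_of gives the robot as it stands.
- The arm moves only by the shell command python3 -m inch 'ROWS' [OPENING]. ROWS is text: rows parted by semicolons, each of 6 numbers parted by spaces: the shift along the tool's x, y, z in units of 30 cm (1.0 is 30 cm), then the turn, a rotation vector about the tool's x, y, z in units of pi rad (1.0 is pi rad). A call has 1 to 10 rows; each row is the pose to reach, as a shift and turn from the pose commanded when the call began, along the tool's axes at that moment, turning the shorter way round; what a row does not reach only later rows make up. A row lasts 1/12 s, in which the tool goes at most 41.7 mm and 7.16 degrees, less where a joint would pass 70% of its speed; a pose out of reach is approached as far as the arm can. A call with a number of a shift or a turn outside -1 to 1 is refused whole. A call with a gripper value outside its range is refused whole. OPENING is the closure, from -1 (fully open) to 1 (shut), set as the call begins (- or left out, the last holds). The fingers move at their own pace and stop on an object; the grip force is fixed at half the most. Time passes only in rows, so rows that repeat a pose let the fingers close. It gives the time, the measured TCP pose, the force, the opening and the grip force at its end, in the units of the state.
- get_obs(): the state, without advancing time (a new reading comes with each control period).
- snapshot(name): name is "side" or "top" or "wrist"; returns the picture (400x640x3 uint8, red, green, blue); there is no depth.
- camera_params(name): a dict with "mtx" (3x3 intrinsics, pixels), "rvec" (rotation vector, rad) and "tvec" (3), from world to camera coordinates, as OpenCV has them. Camera axes: x right, y down, z forward; pixel columns grow to the right and rows downward; lengths in m; the calibration is good to about 2 mm. A picture is of the moment at which its call begins: read the wrist's pose just before it. camera_params takes no time and is no camera call; for the wrist camera it gives the pose at the moment of the call.
- close_job(): hands the job in; it is judged then, once.
Trained networks look in the newest picture that a camera, given by its name, has taken for a name from the list of things; names that differ only in an ending like _2 or _b are one class to them, and where a whole thing is asked for, a point or a joint stands for the part that bears it (a point fixed in the world has none). Each returns a list of dicts, best first, with "p" (0 to 1); they miss things now and then, are a little off and sometimes report something else, mostly with a low value. They report only what shows in the picture. A call takes as long as a camera call.
- boxes_of(camera, thing): "rect" ([left, top, width, height] in pixels, round what is visible of it).
- cut_out(camera, thing): "pixels" (400x640 bool, what is visible of it) and "rect" ([left, top, width, height] in pixels, round what is visible of it).
- landmark_of(camera, thing): "uv" ([column, row] in pixels: a listed point, or the origin of a listed thing).
The state is a dict: "clock": time; "joint_pos": joint angles; "qvel": joint speeds; "tau": joint torques, N m; "tool_pos": TCP position; "orientation": TCP orientation; "force": force on the tool from outside, world axes, zero at the start; "moment": the same for the moment, N m; "opening": finger opening in m; "gripper_force": force on a finger pad.
Only numpy, scipy, OpenCV 4.12 (cv2) and the standard library are available. Lean on these libraries where they do the work, as an engineer would, in place of code of your own. Each camera call takes 0.05 s, during which the arm holds its last target. There are 200 camera calls.

## Working session

There is one attempt and no reset: what is moved stays moved. The work goes in short steps, Python scripts to look and compute and a shell command to move; the robot and the scene stay as the last step left them, time stands still between calls to the robot, and variables do not carry over. Pictures are saved under pics/ and viewed, at most 10 in all, crops included, and the job is handed in when it is done.

```bash
ls; mkdir -p pics; cat > h.py <<'E'
import numpy as np,cv2
from plant import *
from scipy.spatial.transform import Rotation as R
def cam(n):
    c=camera_params(n);return np.array(c['mtx'],float),R.from_rotvec(np.ravel(c['rvec'])).as_matrix(),np.ravel(c['tvec']).astype(float)
def ray(n,uv):
    K,Rm,t=cam(n);d=Rm.T@np.linalg.solve(K,[uv[0],uv[1],1.]);return -Rm.T@t,d
def atz(n,uv,z):
    o,d=ray(n,uv);return o+d*(z-o[2])/d[2]
def proj(n,P):
    K,Rm,t=cam(n);p=K@(Rm@np.array(P,float)+t);return p[:2]/p[2]
def tri(obs):
    A=np.zeros((3,3));b=np.zeros(3)
    for n,uv in obs:
        o,d=ray(n,uv);d=d/np.linalg.norm(d);M=np.eye(3)-np.outer(d,d);A+=M;b+=M@o
    return np.linalg.solve(A,b)
def save(n,name,crop=None,s=1):
    im=snapshot(n)[:,:,::-1]
    if crop: im=im[crop[1]:crop[3],crop[0]:crop[2]]
    cv2.imwrite('pics/'+name,cv2.resize(im,None,fx=s,fy=s))
E
python3 - <<'E'
from h import *
np.set_printoptions(precision=4,suppress=True)
Z=dict(caster=0,caster_shaft=.11,winding_grip=.122,cradle_seat=.117,casting_ring=.048,ring_mouth=.048,ring_rest=0,big_ring=0,amber_bottle=0,plaster_model=0)
a=snapshot('top');b=snapshot('side')
cv2.imwrite('pics/a.png',np.vstack([a,b])[:,:,::-1][:, :, :] if 0 else cv2.resize(np.vstack([a,b])[:,:,::-1],(480,600)))
for n in('top','side'): 
    K,Rm,t=cam(n);print(n,'pos',-Rm.T@t,'fwd',Rm[2])
for k,z in Z.items():
    o=[]
    for n in('top','side'):
        l=landmark_of(n,k)
        for e in l[:2]: print(k,n,round(e['p'],2),np.round(e['uv'],1),atz(n,e['uv'],z))
        if l:o.append((n,l[0]['uv']))
    if len(o)==2: print('   tri',tri(o))
print(get_obs())
E
```

```text
pics
top pos [ 0.3864 -0.0113  1.3666] fwd [ 0.0868 -0.0109 -0.9962]
side pos [0.5484 1.0629 0.782 ] fwd [-0.0175 -0.8391 -0.5437]
caster top 0.79 [354.7 165.8] [ 0.5897 -0.1519  0.    ]
caster side 0.87 [295.8 200.5] [ 0.5859 -0.1413  0.    ]
   tri [ 0.5884 -0.1524 -0.0067]
caster_shaft top 0.81 [358.6 160.5] [ 0.5883 -0.1519  0.11  ]
caster_shaft top 0.42 [231.  221.7] [0.4201 0.2057 0.11  ]
caster_shaft side 0.84 [294.4 166.1] [ 0.5869 -0.1482  0.11  ]
caster_shaft side 0.73 [343.7 170.1] [ 0.451  -0.1216  0.11  ]
   tri [ 0.5878 -0.152   0.108 ]
winding_grip top 0.93 [403.1 168.3] [ 0.5633 -0.2742  0.122 ]
winding_grip side 0.95 [302.1 142.8] [ 0.5655 -0.2687  0.122 ]
   tri [ 0.5646 -0.275   0.1187]
cradle_seat top 0.6 [313.3 152.6] [ 0.6107 -0.0246  0.117 ]
cradle_seat top 0.37 [216.3 149.8] [0.621  0.2465 0.117 ]
cradle_seat side 0.8 [284.4 187.5] [ 0.6104 -0.0233  0.117 ]
   tri [ 0.6106 -0.0246  0.1163]
casting_ring top 0.63 [228.2 222.2] [0.4204 0.2245 0.048 ]
casting_ring side 0.93 [367.4 271.7] [0.4203 0.2281 0.048 ]
   tri [0.4202 0.225  0.0454]
ring_mouth side 0.63 [37
[... 552 characters left out ...]
_model top 0.67 [339.8 239.4] [ 0.3663 -0.1028  0.    ]
plaster_model top 0.41 [233.1 226.3] [0.4091 0.2183 0.    ]
plaster_model side 0.53 [371.9 211.5] [ 0.3721 -0.0787  0.    ]
   tri [ 0.3671 -0.1041 -0.0175]
{'clock': 1.1, 'joint_pos': array([ 91.1616,  20.5453,   0.6835,  -0.0005, -70.1341, -16.5079]), 'qvel': array([-0.0343,  0.0706, -0.0763,  0.0147, -0.0438,  0.0692]), 'tau': array([ -0.0024, -58.2401,  29.3301,   7.0024,   0.0124,  -0.    ]), 'tool_pos': array([0.1786, 0.6509, 0.2266]), 'orientation': array([-179.9962,    0.0016,  -15.3465]), 'force': array([0.4608, 0.6851, 0.0211]), 'moment': array([ 0.0369, -0.0341,  0.0141]), 'gripper_force': 0.0, 'opening': 0.08732329539773023}
```

View pics/a.png

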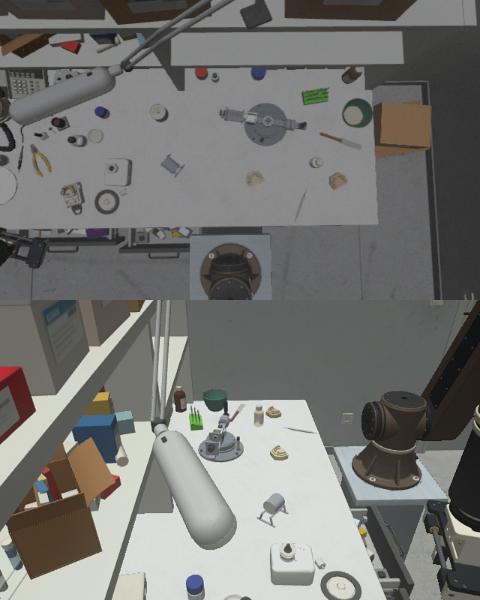

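The pictures show the machine at top-view (355,166), the ring on its rest at about (228,222), and a lamp hanging far left. I'll look closer at the ring's mouth and axis.

```bash
python3 - <<'E'
from h import *
np.set_printoptions(precision=4,suppress=True)
a=snapshot('top')[190:255,190:270];b=snapshot('side')[235:315,320:420]
c=snapshot('top')[125:195,285:425]
f=lambda im,w,h:cv2.resize(im[:,:,::-1],(w,h),interpolation=cv2.INTER_CUBIC)
top=np.hstack([f(a,369,300),f(b,375,300)]);bot=f(c,600,300)
o=np.zeros((600,744,3),np.uint8);o[:300]=top;o[300:,:600]=bot
cv2.imwrite('pics/b.png',o)
for n,k in(('top','casting_ring'),('top','ring_rest'),('side','casting_ring'),('top','winding_arm')):
    for e in cut_out(n,k)[:1]:
        ys,xs=np.nonzero(e['pixels']);P=np.array([atz(n,(x,y),.06)[:2] for x,y in zip(xs,ys)])
        (cx,cy),sz,an=cv2.minAreaRect(P.astype(np.float32)*1000)
        w,v=np.linalg.eigh(np.cov(P.T));print(n,k,e['p'],len(xs),P.mean(0),'main axis',v[:,1],np.sqrt(w),'rect',(cx,cy),sz,an)
for n in('top','side'):
  for e in landmark_of(n,'ring_mouth'):print(n,e,atz(n,e['uv'],.048))
E
```

```text
top casting_ring 0.64 268 [0.4249 0.225 ] main axis [0.5595 0.8288] [0.0119 0.0153] rect (425.42938232421875, 224.93043518066406) (54.352806091308594, 42.36890411376953) 51.12874984741211
top ring_rest 0.48 75 [0.4422 0.2311] main axis [0.6826 0.7308] [0.0137 0.0297] rect (429.5581970214844, 221.77725219726562) (78.7037353515625, 50.876834869384766) 48.63697052001953
side casting_ring 0.58 551 [0.4266 0.2385] main axis [0.4681 0.8836] [0.0135 0.0239] rect (426.2331848144531, 237.61468505859375) (88.67277526855469, 52.24264907836914) 48.52669143676758
top winding_arm 0.75 1319 [ 0.6004 -0.1187] main axis [0.1673 0.9859] [0.0108 0.0961] rect (599.6044311523438, -130.53672790527344) (342.12969970703125, 46.88426971435547) 81.26089477539062
top {'uv': [233.3, 224.7], 'p': 0.65} [0.413  0.2097 0.048 ]
side {'uv': [370.5, 267.1], 'p': 0.95} [0.4117 0.2128 0.048 ]
```

View pics/b.png

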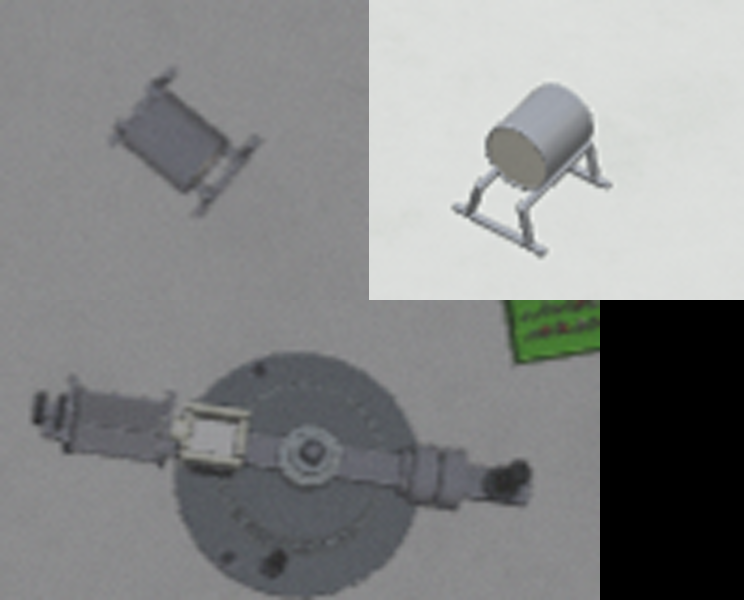

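```bash
cat >> h.py <<'E'
def need(p,yaw,show=True):
    o=get_obs();Rc=R.from_euler('xyz',o['orientation'],degrees=True)
    Rt=R.from_euler('xyz',[180,0,yaw],degrees=True)
    s=Rc.inv().apply(np.array(p)-o['tool_pos'])/.3;r=(Rc.inv()*Rt).as_rotvec()/np.pi
    print('clk',o['clock'],'pos',np.round(o['tool_pos'],4),'rpy',np.round(o['orientation'],2),'F',np.round(o['force'],1),'open',round(o['opening'],4),'\nneed',' '.join('%.4f'%v for v in [*s,*r]));return o
E
python3 -c "
from h import *
need([.4205,.225,.2],-130)"
```

```text
clk 1.55 pos [0.1786 0.6509 0.2266] rpy [180.    -0.   -15.34] F [ 0.1 -0.7  0.3] open 0.0874 
need 1.1532 1.1557 0.0886 0.0000 -0.0000 0.6370
```

```bash
T="x"; python3 -m inch '0.6 0.6 0.05 0 0 0.32; 0.6 0.6 0.05 0 0 0.32; 0.6 0.6 0.05 0 0 0.32; 0.6 0.6 0.05 0 0 0.32; 0.6 0.6 0.05 0 0 0.32; 0.6 0.6 0.05 0 0 0.32; 0.6 0.6 0.05 0 0 0.32; 0.6 0.6 0.05 0 0 0.32; 0.6 0.6 0.05 0 0 0.32' -1; python3 -c "
from h import *
o=need([.4205,.225,.2],-130);print(o['joint_pos'])"
```

```text
clock: 2.3
tool_pos: [0.3052, 0.4289, 0.2121]
orientation: [-180.0, 0.0, -73.4]
force: [-0.4, 0.2, 1.0]
opening: 0.0873
gripper_force: 0.0
clk 2.3 pos [0.3052 0.4289 0.2121] rpy [-1.7997e+02  5.0000e-02 -7.3360e+01] F [-0.4  0.2  1. ] open 0.0873 
need 0.7615 -0.1737 0.0397 -0.0000 0.0003 0.3147
[ 7.59416680e+01  7.10223707e+00 -1.92355890e+01  2.57569581e-03
 -6.36067972e+01 -5.93048617e+01]
```

```bash
python3 -m inch '0.76 -0.174 0.04 0 0 0.315; 0.76 -0.174 0.04 0 0 0.315; 0.76 -0.174 0.04 0 0 0.315; 0.76 -0.174 0.04 0 0 0.315; 0.76 -0.174 0.04 0 0 0.315; 0.76 -0.174 0.04 0 0 0.315; 0.76 -0.174 0.04 0 0 0.315; 0.76 -0.174 0.04 0 0 0.315; 0.76 -0.174 0.04 0 0 0.315; 0.76 -0.174 0.04 0 0 0.315'; python3 - <<'E'
from h import *
np.set_printoptions(precision=4,suppress=True)
o=need([.4205,.225,.2],-130)
save('wrist','w1.png')
for k in('casting_ring','ring_mouth'):
  for e in landmark_of('wrist',k): print(k,e,atz('wrist',e['uv'],.048))
for k in('casting_ring','ring_rest'):
  for e in cut_out('wrist',k)[:1]:
    ys,xs=np.nonzero(e['pixels']);P=np.array([atz('wrist',(x,y),.06)[:2] for x,y in zip(xs,ys)])
    print(k,e['p'],e['rect'],cv2.minAreaRect(P.astype(np.float32)*1000))
E
```

```text
clock: 3.13
tool_pos: [0.4214, 0.2274, 0.1996]
orientation: [-180.0, 0.0, -129.3]
force: [0.1, -0.4, -0.1]
opening: 0.0874
gripper_force: 0.0
clk 3.1333 pos [0.4214 0.2274 0.1996] rpy [-180.      0.01 -129.26] F [ 0.1 -0.4 -0.1] open 0.0874 
need 0.0081 -0.0026 -0.0013 -0.0000 0.0000 0.0041
casting_ring {'uv': [318.1, 180.2], 'p': 0.7} [0.4224 0.2283 0.048 ]
ring_mouth {'uv': [316.0, 155.7], 'p': 0.7} [0.4093 0.2095 0.048 ]Traceback (most recent call last):
  File "<stdin>", line 9, in <module>
  File "h.py", line 9, in atz
    o,d=ray(n,uv);return o+d*(z-o[2])/d[2]
        ~~~^^^^^^
  File "h.py", line 7, in ray
    K,Rm,t=cam(n);d=Rm.T@np.linalg.solve(K,[uv[0],uv[1],1.]);return -Rm.T@t,d
           ~~~^^^
  File "h.py", line 5, in cam
    c=camera_params(n);return np.array(c['mtx'],float),R.from_rotvec(np.ravel(c['rvec'])).as_matrix(),np.ravel(c['tvec']).astype(float)
ValueError: time passes only in moves, steps and waits
```

View pics/w1.png

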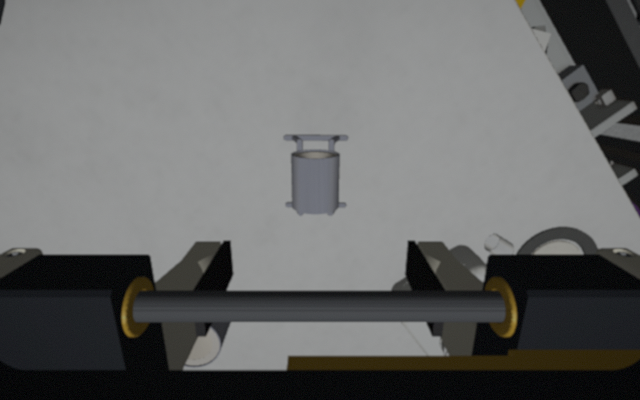

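Wrist view: ring upright at (316,180), with the funnel mouth visible at its upper end (316,155), pointing away from +y as expected; the axis is nearly the image column direction. I'll measure it precisely.

```bash
sed -i 's/^def cam(n):/import functools\n@functools.lru_cache\ndef cam(n):/' h.py; python3 - <<'E'
from h import *
np.set_printoptions(precision=4,suppress=True)
snapshot('wrist')
K,Rm,t=cam('wrist');print('cam',-Rm.T@t,Rm[2])
for k in('casting_ring','ring_rest'):
  for e in cut_out('wrist',k)[:1]:
    m=e['pixels'];print(k,e['p'],e['rect'])
    rows=[r for r in np.nonzero(m.any(1))[0]]
    M=[(r,(np.nonzero(m[r])[0].min(),np.nonzero(m[r])[0].max())) for r in rows]
    if k=='casting_ring':
        mid=[(r,(a+b)/2) for r,(a,b) in M if r>rows[0]+5 and r<rows[-1]-5]
        c=np.polyfit(*zip(*mid),1);print(c,M[::8])
        for z in(.048,.07):
            A=atz('wrist',(np.polyval(c,rows[0]),rows[0]),z);B=atz('wrist',(np.polyval(c,rows[-1]),rows[-1]),z)
            print(z,A,B,(A+B)/2,np.degrees(np.arctan2(*(B-A)[1::-1])),np.linalg.norm(B-A))
    else:
        ys,xs=np.nonzero(m);P=np.array([atz('wrist',(x,y),.0)[:2] for x,y in zip(xs,ys)])
        print(cv2.minAreaRect(P.astype(np.float32)*1000))
need([.4205,.225,.2],-130)
E
```

```text
cam [0.3675 0.1632 0.3572] [ 0.1964  0.237  -0.9515]
casting_ring 0.82 [294.4, 147.6, 46.4, 67.3]
[ -0.0093 316.2234] [(np.int64(149), (np.int64(305), np.int64(319))), (np.int64(157), (np.int64(291), np.int64(338))), (np.int64(165), (np.int64(291), np.int64(338))), (np.int64(173), (np.int64(291), np.int64(339))), (np.int64(181), (np.int64(291), np.int64(339))), (np.int64(189), (np.int64(291), np.int64(338))), (np.int64(197), (np.int64(291), np.int64(337))), (np.int64(205), (np.int64(292), np.int64(337))), (np.int64(213), (np.int64(304), np.int64(324)))]
0.048 [0.4062 0.2041 0.048 ] [0.4456 0.2507 0.048 ] [0.4259 0.2274 0.048 ] 49.78555102598674 0.061036796177372954
0.07 [0.4034 0.2012 0.07  ] [0.44   0.2445 0.07  ] [0.4217 0.2229 0.07  ] 49.78555102598674 0.05669458056794626
ring_rest 0.9 [283.8, 136.4, 61.2, 79.0]
((431.0277404785156, 232.780029296875), (87.22130584716797, 64.34972381591797), 50.420841217041016)
clk 3.4833 pos [0.4212 0.2273 0.1996] rpy [ 180.     -0.   -129.53] F [-0.6  0.1  0.2] open 0.0875 
need 0.0076 -0.0031 -0.0015 0.0000 -0.0000 0.0026
```

```bash
python3 -m inch '-0.002 -0.007 0.1 0 0 0.0027; -0.002 -0.007 0.2 0 0 0.0027; -0.002 -0.007 0.3 0 0 0.0027; -0.002 -0.007 0.4 0 0 0.0027; -0.002 -0.007 0.48 0 0 0.0027; -0.002 -0.007 0.52 0 0 0.0027; -0.002 -0.007 0.535 0 0 0.0027; -0.002 -0.007 0.535 0 0 0.0027; -0.002 -0.007 0.535 0 0 0.0027'; python3 -m inch '0 0 0 0 0 0; 0 0 0 0 0 0; 0 0 0 0 0 0; 0 0 0 0 0 0; 0 0 0 0 0 0; 0 0 0 0 0 0; 0 0 0 0 0 0; 0 0 0 0 0 0' 1
```

```text
clock: 4.23
tool_pos: [0.4237, 0.2266, 0.0396]
orientation: [-180.0, 0.0, -130.1]
force: [0.2, -0.5, -0.2]
opening: 0.0875
gripper_force: 0.0
clock: 4.9
tool_pos: [0.4241, 0.2257, 0.0396]
orientation: [-179.9, -0.0, -130.1]
force: [2.2, -3.8, 4.8]
opening: 0.043
gripper_force: 30.0
```

```bash
python3 -m inch '0 0 -0.03 0 0 0; 0 0 -0.08 0 0 0; 0 0 -0.16 0 0 0; 0 0 -0.26 0 0 0; 0 0 -0.36 0 0 0; 0 0 -0.46 0 0 0; 0 0 -0.55 0 0 0; 0 0 -0.6 0 0 0; 0 0 -0.6 0 0 0; 0 0 -0.6 0 0 0'; python3 - <<'E'
from h import *
np.set_printoptions(precision=4,suppress=True)
o=need([.6106,-.0246,.2],-100.4)
save('wrist','w2.png')
Rc=R.from_euler('xyz',o['orientation'],degrees=True);P={}
for n in('wrist','side','top'):
  if n!='wrist': snapshot(n)
  for k in('casting_ring','ring_mouth'):
    for e in landmark_of(n,k)[:1]:
      q=atz(n,e['uv'],o['tool_pos'][2]+.009);print(n,k,e['p'],np.round(e['uv']),q,'tool frame',Rc.inv().apply(q-o['tool_pos']))
      P.setdefault(k,[]).append((n,e['uv']))
for k in P: print(k,'tri tool',Rc.inv().apply(tri(P[k])-o['tool_pos']))
E
```

```text
clock: 5.73
tool_pos: [0.4231, 0.2263, 0.2196]
orientation: [180.0, 0.1, -130.1]
force: [-0.2, -0.8, -3.0]
opening: 0.0429
gripper_force: 30.0
clk 5.7333 pos [0.4231 0.2263 0.2196] rpy [ 179.96    0.1  -130.14] F [-0.2 -0.8 -3. ] open 0.0429 
need 0.2366 -1.0170 0.0644 0.0001 0.0006 -0.1652
wrist casting_ring 0.63 [321. 270.] [0.4223 0.2272 0.2286] tool frame [-0.0002  0.0013 -0.009 ]
wrist ring_mouth 0.97 [319. 220.] [0.406  0.2071 0.2286] tool frame [ 0.0257  0.0007 -0.009 ]
side casting_ring 0.69 [372. 204.] [0.4199 0.2279 0.2286] tool frame [ 0.0009  0.0035 -0.009 ]
side ring_mouth 0.79 [374. 197.] [0.4123 0.2037 0.2286] tool frame [ 0.0243 -0.0063 -0.009 ]
top casting_ring 0.51 [215. 223.] [0.4151 0.2258 0.2286] tool frame [ 0.0056  0.0058 -0.009 ]
top ring_mouth 0.62 [222. 225.] [0.4099 0.2075 0.2286] tool frame [ 0.023 -0.002 -0.009]
casting_ring tri tool [ 0.0027  0.0033 -0.0093]
ring_mouth tri tool [ 0.0238 -0.0022 -0.0098]
```

View pics/w2.png

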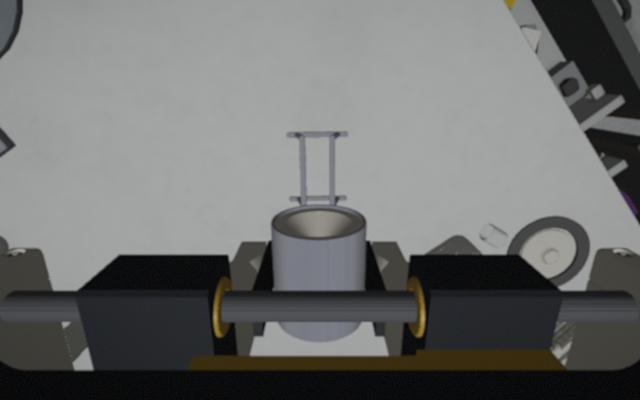

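The ring is held level and centred, mouth at (319,220) towards tool +x. Next: carry it over the cradle.

```bash
python3 -m inch '0.02 -0.08 0 0 0 -0.02; 0.05 -0.18 0 0 0 -0.04; 0.08 -0.3 0 0 0 -0.06; 0.11 -0.42 0 0 0 -0.08; 0.14 -0.54 0 0 0 -0.1; 0.17 -0.66 0 0 0 -0.12; 0.2 -0.78 0 0 0 -0.14; 0.22 -0.88 0 0 0 -0.16; 0.23 -0.94 0 0 0 -0.165; 0.23 -0.94 0 0 0 -0.165'; python3 - <<'E'
from h import *
np.set_printoptions(precision=4,suppress=True)
o=need([.6106,-.0246,.2],-100.5)
save('wrist','w3.png')
for n in('wrist','side','top'):
  if n!='wrist': snapshot(n)
  for k,z in(('cradle_seat',.117),('caster_shaft',.11),('winding_grip',.122),('casting_ring',o['tool_pos'][2]+.009),('ring_mouth',o['tool_pos'][2]+.009)):
    for e in landmark_of(n,k)[:1]: print(n,k,round(e['p'],2),np.round(e['uv']),atz(n,e['uv'],z))
E
```

```text
clock: 7.02
tool_pos: [0.5962, -0.0112, 0.2179]
orientation: [179.9, -0.1, -100.5]
force: [-0.1, 0.8, -1.2]
opening: 0.0431
gripper_force: 30.0
clk 7.0167 pos [ 0.5962 -0.0112  0.2179] rpy [ 179.95   -0.08 -100.53] F [-0.1  0.8 -1.2] open 0.0431 
need 0.0349 -0.0553 0.0598 0.0003 -0.0004 -0.0002
wrist cradle_seat 0.89 [299. 190.] [ 0.6083 -0.0169  0.117 ]
wrist caster_shaft 0.56 [290.   0.] [ 0.5885 -0.1475  0.11  ]
wrist casting_ring 0.74 [322. 271.] [ 0.5931 -0.0063  0.2269]
wrist ring_mouth 0.68 [320. 220.] [ 0.5895 -0.0324  0.2269]
side cradle_seat 0.58 [281. 186.] [ 0.6191 -0.0295  0.117 ]
side caster_shaft 0.74 [295. 164.] [ 0.5856 -0.1586  0.11  ]
side casting_ring 0.83 [290. 150.] [ 0.591  -0.0202  0.2269]
side ring_mouth 0.78 [291. 148.] [ 0.5902 -0.0293  0.2269]
top cradle_seat 0.92 [313. 154.] [ 0.6059 -0.0234  0.117 ]
top caster_shaft 0.72 [361. 161.] [ 0.5857 -0.1575  0.11  ]
top winding_grip 0.84 [402. 167.] [ 0.5661 -0.2718  0.122 ]
```

View pics/w3.png

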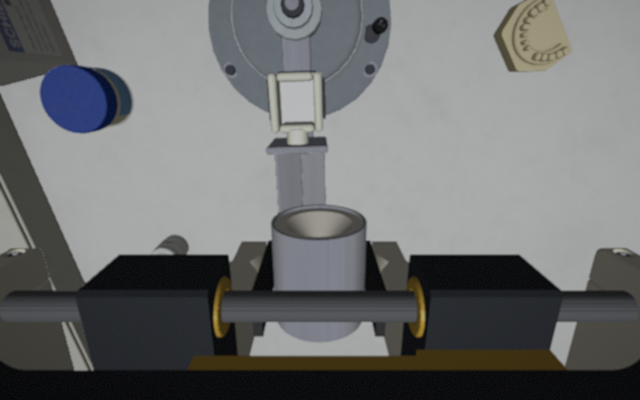

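Wrist view: inner cradle plate top at rows 140-152, columns 268-327; the trough valley at column ≈301; shaft top at (292,5). I'll compute the seat from these.

```bash
python3 - <<'E'
from h import *
np.set_printoptions(precision=4,suppress=True)
im=cv2.imread('pics/w3.png')
cv2.imwrite('pics/w3c.png',cv2.resize(im[120:215,240:350],None,fx=6,fy=6,interpolation=cv2.INTER_CUBIC))
o=get_obs()['tool_pos']
for uv,z in(((268,150),.133),((327,148),.133),((301,155),.088),((301,200),.088),((293,5),.11),((298,135),.117),((297.5,146),.133)): print(uv,atz('wrist',uv,z)-[.6106,-.0246,0]) 
E
```

```text
(268, 150) [ 0.0118 -0.0282  0.133 ]
(327, 148) [-0.0293 -0.022   0.133 ]
(301, 155) [-0.0064 -0.0121  0.088 ]
(301, 200) [0.0015 0.0269 0.088 ]
(293, 5) [-0.0234 -0.1189  0.11  ]
(298, 135) [-0.0097 -0.0326  0.117 ]
(297.5, 146) [-0.0092 -0.0272  0.133 ]
```

View pics/w3c.png

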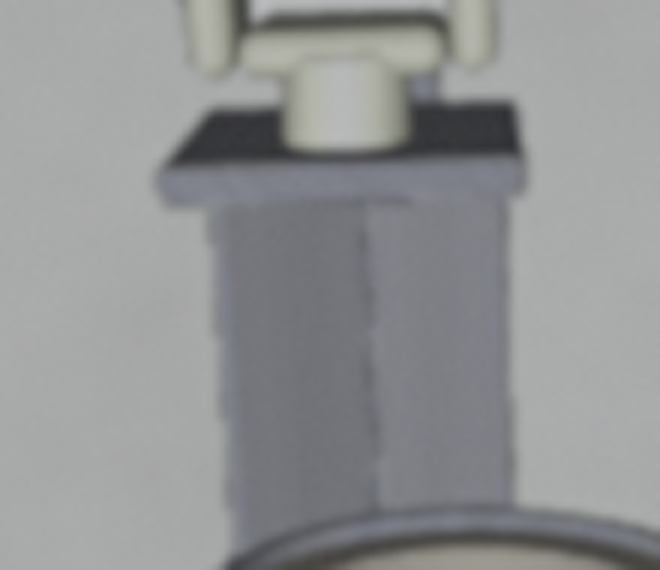

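The crop shows the plate's light top (full-image rows 147.5–153.8), the valley running (301.3,155) to (302.8,203), and trough edges at columns ≈276 and 325.

```bash
python3 - <<'E'
from h import *
np.set_printoptions(precision=4,suppress=True)
th=np.radians(10.5);u=np.array([np.sin(th),np.cos(th)]);n=np.array([np.cos(th),-np.sin(th)])
T=get_obs()['tool_pos'];S=np.array([.6106,-.0246])
f=lambda uv,z:(lambda q:(q,'along',(q-S)@u,'lat',(q-S)@n))(atz('wrist',uv,z)[:2])
for l,uv,z in(('plateL',(266.2,153.5),.133),('plateR',(327.5,153.2),.133),('val1',(301.3,155),.086),('val2',(302.8,203),.086),('L1',(275.8,158.3),.104),('L2',(278.7,208.3),.104),('R1',(324.7,158.3),.104),('R2',(325.8,200),.104),('shaft',(292.5,4),.11)): print(l,*f(uv,z))
print('ring mouth rim top',atz('wrist',(320,206),T[2]+.031)[:2]-T[:2], f((320,206),T[2]+.031))
print('tcp along',(T[:2]-S)@u,'lat',(T[:2]-S)@n)
for v in((272.5,230),(366.5,230)): print(f(v,T[2]+.009))
E
```

```text
plateL [ 0.6243 -0.0506] along -0.02303469262168219 lat 0.01815826422171709
plateR [ 0.5816 -0.0429] along -0.02328503040831042 lat -0.02515328706729106
val1 [ 0.6042 -0.0363] along -0.012641414914204722 lat -0.0042078276287850205
val2 [0.6113 0.006 ] along 0.030212189117477917 lat -0.004899189441114442
L1 [ 0.623  -0.0407] along -0.013548198514551992 lat 0.015153040185303512
L2 [0.6299 0.001 ] along 0.028662454315217384 lat 0.014312043675326895
R1 [ 0.5848 -0.0336] along -0.013581068322874455 lat -0.023674670102974596
R2 [0.5901 0.0009] along 0.0213457740191641 lat -0.02478722625175568
shaft [ 0.5875 -0.1441] along -0.12174747072315945 lat -0.0009757717386111312
ring mouth rim top [-0.0077 -0.0376] (array([ 0.5867, -0.046 ]), 'along', np.float64(-0.0253623485792479), 'lat', np.float64(-0.01956931394800751))
tcp along 0.013045474274080582 lat -0.018811196759931474
(array([ 0.6118, -0.0307]), 'along', np.float64(-0.0057382097498875455), 'lat', np.float64(0.0023121158087097233))
(array([ 0.5691, -0.0228]), 'along', np.float64(-0.005784842592745881), 'lat', np.float64(-0.041156707456052787))
```

```bash
python3 -c "
from h import *
need([.6074,-.0180,.158],-99.2)"
```

```text
clk 7.9167 pos [ 0.5945 -0.0083  0.2191] rpy [-180.      0.   -100.43] F [ 0.7 -0.4 -2.3] open 0.0433 
need 0.0239 -0.0482 0.2036 -0.0000 0.0000 -0.0068
```

The arm was still settling during that image, so I'll lower partly and re-measure when it's still.

```bash
python3 -m inch '0.012 -0.028 0.06 0 0 -0.003; 0.027 -0.053 0.14 0 0 -0.005; 0.027 -0.053 0.17 0 0 -0.005; 0.027 -0.053 0.17 0 0 -0.005; 0.027 -0.053 0.17 0 0 -0.005; 0.027 -0.053 0.17 0 0 -0.005; 0.027 -0.053 0.17 0 0 -0.005; 0.027 -0.053 0.17 0 0 -0.005'; python3 - <<'E'
from h import *
np.set_printoptions(precision=4,suppress=True)
o=need([.6074,-.0180,.158],-99.2)
im=snapshot('wrist')[:,:,::-1]; cam('wrist')
for k,z in(('cradle_seat',.117),('caster_shaft',.11)):
    for e in landmark_of('wrist',k)[:1]: print(k,round(e['p'],2),np.round(e['uv']),atz('wrist',e['uv'],z))
np.save('cam.npy',np.array([*cam('wrist')],dtype=object),allow_pickle=True)
cv2.imwrite('pics/w4.png',im)
cv2.imwrite('pics/w4c.png',cv2.resize(im[100:250,230:390],None,fx=4,fy=4,interpolation=cv2.INTER_CUBIC))
need([.6074,-.0180,.158],-99.2)
E
```

```text
clock: 8.58
tool_pos: [0.6091, -0.0189, 0.1693]
orientation: [-179.9, 0.0, -99.5]
force: [-0.1, -0.8, -1.7]
opening: 0.0433
gripper_force: 30.0
clk 8.5833 pos [ 0.6091 -0.0189  0.1693] rpy [-179.89    0.04  -99.51] F [-0.1 -0.8 -1.7] open 0.0433 
need -0.0019 0.0062 0.0378 -0.0006 0.0002 -0.0017
cradle_seat 0.96 [320. 218.] [ 0.6081 -0.0197  0.117 ]Traceback (most recent call last):
  File "<stdin>", line 7, in <module>
ValueError: could not broadcast input array from shape (3,3) into shape (3,)
```

```bash
python3 - <<'E'
from h import *
np.set_printoptions(precision=4,suppress=True)
o=need([.6074,-.0180,.158],-99.2)
im=snapshot('wrist')[:,:,::-1]; 
cv2.imwrite('pics/w4.png',im)
cv2.imwrite('pics/w4c.png',cv2.resize(im[80:230,230:390],None,fx=4,fy=4,interpolation=cv2.INTER_CUBIC))
need([.6074,-.0180,.158],-99.2)
E
```

```text
clk 8.7333 pos [ 0.6089 -0.019   0.1688] rpy [-179.94    0.03  -99.52] F [ 0.5 -0.4 -2.6] open 0.0436 
need -0.0025 0.0054 0.0358 -0.0003 0.0001 -0.0018
clk 8.7833 pos [ 0.6088 -0.0191  0.1686] rpy [-179.96    0.02  -99.52] F [-0.8 -0.6 -2.3] open 0.0433 
need -0.0028 0.0051 0.0352 -0.0002 0.0001 -0.0018
```

View pics/w4c.png

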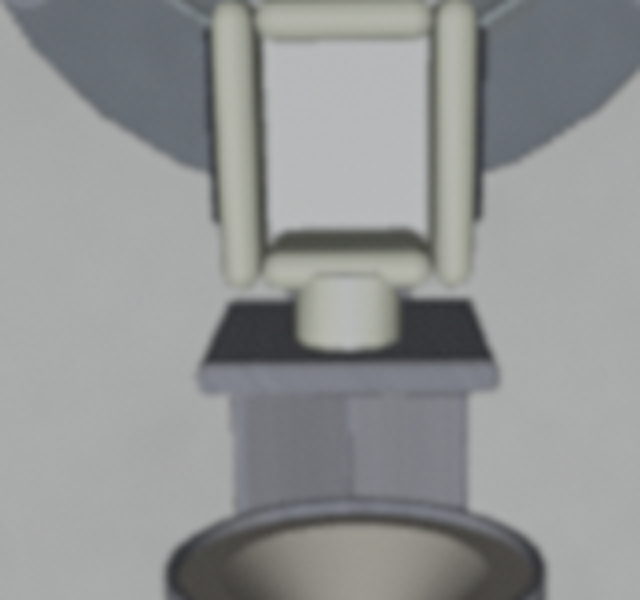

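The crop shows the plate (full-image cols 279.5–354.5, inner top edge row 177.5), the valley at col ≈318, and the ring at cols 272–366: nearly aligned.

```bash
python3 - <<'E'
from h import *
np.set_printoptions(precision=4,suppress=True)
o=get_obs();T=o['tool_pos'];Rc=R.from_euler('xyz',o['orientation'],degrees=True)
for l,uv,z in(('plateL',(279.5,177.5),.133),('plateR',(354.5,177.5),.133),('val1',(317.75,180),.086),('val2',(318.75,205),.086),('L1',(287.5,180),.104),('L2',(289.5,207.5),.104),('R1',(346.75,180),.104),('R2',(346.75,205),.104),('ringL',(272,222),T[2]+.009),('ringR',(366.25,222),T[2]+.009),('rimbottom',(319,205),T[2]-.013)):
  print(l,'tool xy mm',1000*Rc.inv().apply(atz('wrist',uv,z)-T)[:2])
need([.6074,-.0180,.158],-99.2)
E
```

```text
plateL tool xy mm [ 32.0313 -22.2248]
plateR tool xy mm [32.026  20.7016]
val1 tool xy mm [17.6755 -0.525 ]
val2 tool xy mm [-1.2246  0.1772]
L1 tool xy mm [ 22.607  -20.4109]
L2 tool xy mm [  3.3266 -19.5994]
R1 tool xy mm [22.6027 18.6793]
R2 tool xy mm [ 5.1212 19.1007]
ringL tool xy mm [ 22.7769 -21.1787]
ringR tool xy mm [22.7821 22.08  ]
rimbottom tool xy mm [23.2952  0.3915]
clk 8.7833 pos [ 0.6088 -0.0191  0.1686] rpy [-179.96    0.02  -99.52] F [-0.8 -0.6 -2.3] open 0.0433 
need -0.0028 0.0051 0.0352 -0.0002 0.0001 -0.0018
```

```bash
python3 -m inch '0.008 -0.001 0 0 0 -0.004; 0.008 -0.001 0.03 0 0 -0.004; 0.008 -0.001 0.07 0 0 -0.004; 0.008 -0.001 0.11 0 0 -0.004; 0.008 -0.001 0.14 0 0 -0.004; 0.008 -0.001 0.16 0 0 -0.004; 0.008 -0.001 0.175 0 0 -0.004; 0.008 -0.001 0.175 0 0 -0.004; 0.008 -0.001 0.175 0 0 -0.004; 0.008 -0.001 0.175 0 0 -0.004';python3 -m inch '0 0 0.005 0 0 0; 0 0 0.01 0 0 0; 0 0 0.015 0 0 0; 0 0 0.018 0 0 0; 0 0 0.018 0 0 0; 0 0 0.018 0 0 0'
```

```text
clock: 9.62
tool_pos: [0.609, -0.0215, 0.1161]
orientation: [-180.0, 0.0, -98.8]
force: [0.6, 0.6, -1.1]
opening: 0.0431
gripper_force: 30.0
clock: 10.12
tool_pos: [0.6085, -0.0216, 0.1101]
orientation: [180.0, -0.0, -98.8]
force: [-0.4, 0.0, -1.8]
opening: 0.0431
gripper_force: 30.0
```

```bash
python3 -m inch '0 0 0.002 0 0 0; 0 0 0.004 0 0 0; 0 0 0.004 0 0 0; 0 0 0.004 0 0 0';python3 -m inch '0 0 0.002 0 0 0; 0 0 0.004 0 0 0; 0 0 0.004 0 0 0; 0 0 0.004 0 0 0'
```

```text
clock: 10.45
tool_pos: [0.6089, -0.0216, 0.1092]
orientation: [-180.0, 0.0, -98.8]
force: [2.0, -0.5, -0.9]
opening: 0.0431
gripper_force: 30.0
clock: 10.78
tool_pos: [0.6093, -0.0216, 0.1085]
orientation: [-179.9, 0.0, -98.8]
force: [1.1, -1.3, 5.1]
opening: 0.043
gripper_force: 30.0
```

```bash
python3 -m inch '0 0 0 0 0 0; 0 0 0 0 0 0; 0 0 0 0 0 0; 0 0 0 0 0 0; 0 0 0 0 0 0' -0.5;python3 -m inch '0 0 -0.02 0 0 0; 0 0 -0.06 0 0 0; 0 0 -0.14 0 0 0; 0 0 -0.24 0 0 0; 0 0 -0.34 0 0 0; 0 0 -0.38 0 0 0; 0 0 -0.38 0 0 0; 0 0 -0.38 0 0 0; 0 0 -0.38 0 0 0'; python3 - <<'E'
from h import *
np.set_printoptions(precision=4,suppress=True)
need([.56,-.27,.2],-100)
w=snapshot('wrist');s=snapshot('side');t=snapshot('top')
f=lambda im:cv2.resize(im[:,:,::-1],(400,300),interpolation=cv2.INTER_CUBIC)
cv2.imwrite('pics/c.png',np.vstack([np.hstack([f(w),f(s[120:220,240:375])]),np.hstack([f(t[120:210,290:410]),f(w[120:270,220:420])])]))
for n,ks in(('top',('casting_ring','ring_mouth','winding_grip','caster_shaft')),('side',('casting_ring','ring_mouth','winding_grip')),('wrist',('casting_ring','ring_mouth'))):
  for k in ks:
    z={'casting_ring':.117,'ring_mouth':.117,'winding_grip':.122,'caster_shaft':.11}[k]
    for e in landmark_of(n,k)[:1]: print(n,k,round(e['p'],2),np.round(e['uv']),atz(n,e['uv'],z))
E
```

```text
clock: 11.2
tool_pos: [0.6082, -0.0216, 0.1074]
orientation: [180.0, -0.0, -98.8]
force: [0.1, 0.2, 0.2]
opening: 0.065
gripper_force: 0.0
clock: 11.95
tool_pos: [0.608, -0.0216, 0.2212]
orientation: [179.9, -0.0, -98.8]
force: [0.7, -0.2, 0.1]
opening: 0.066
gripper_force: 0.0
clk 11.95 pos [ 0.608  -0.0216  0.2212] rpy [179.94  -0.   -98.82] F [ 0.7 -0.2  0.1] open 0.066 
need 0.8427 0.0311 0.0706 0.0003 -0.0000 0.0066
top casting_ring 0.65 [312. 155.] [ 0.6033 -0.022   0.117 ]
top ring_mouth 0.54 [320. 152.] [ 0.6136 -0.0445  0.117 ]
top winding_grip 0.95 [403. 168.] [ 0.5649 -0.2745  0.122 ]
top caster_shaft 0.58 [357. 160.] [ 0.5892 -0.1479  0.11  ]
side casting_ring 0.61 [284. 185.] [ 0.6115 -0.0337  0.117 ]
side ring_mouth 0.78 [284. 183.] [ 0.6111 -0.0468  0.117 ]
side winding_grip 0.66 [304. 140.] [ 0.5604 -0.2909  0.122 ]
wrist casting_ring 0.57 [320. 197.] [ 0.6074 -0.0191  0.117 ]
wrist ring_mouth 0.6 [320. 167.] [ 0.6037 -0.0434  0.117 ]
```

View pics/c.png

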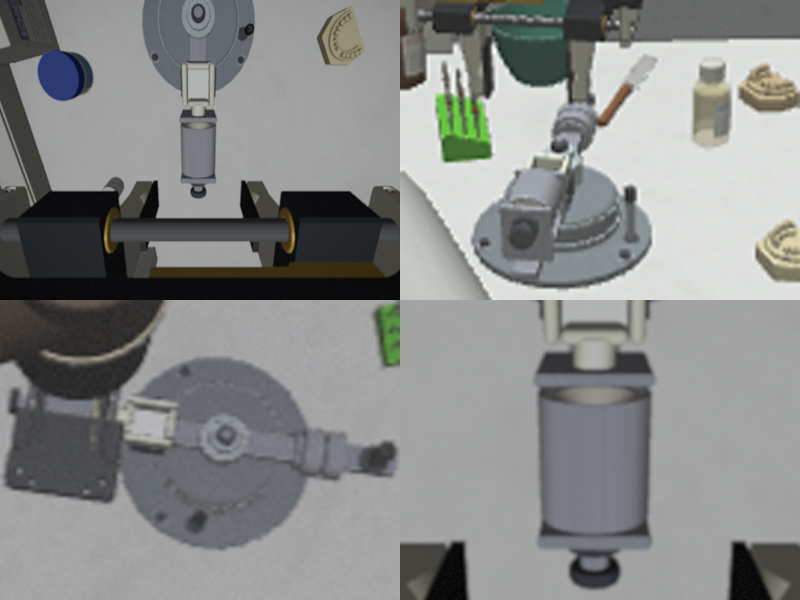

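The ring sits between both plates with its funnel mouth towards the crucible (lower-right crop, mouth at the top). Now to the winding grip.

```bash
python3 -m inch '0.1 0 0 0 0 0; 0.22 0 0 0 0 0; 0.35 0.005 0 0 0 0; 0.48 0.01 0 0 0 0; 0.61 0.01 0 0 0 0; 0.73 0.01 0 0 0 0; 0.82 0.01 0 0 0 0; 0.85 0.01 0.05 0 0 0; 0.86 0.012 0.07 0 0 0; 0.86 0.012 0.07 0 0 0'; python3 -m inch '0 0 0 0 0 0; 0 0 0 0 0 0; 0 0 0 0 0 0; 0 0 0 0 0 0'; python3 - <<'E'
from h import *
np.set_printoptions(precision=4,suppress=True)
o=need([.566,-.2755,.104],-99.5);T=o['tool_pos'];Rc=R.from_euler('xyz',o['orientation'],degrees=True)
save('wrist','w5.png');cam('wrist')
for k,z in(('winding_grip',.122),('caster_shaft',.11)):
  for e in landmark_of('wrist',k)[:1]: print(k,round(e['p'],2),np.round(e['uv']),atz('wrist',e['uv'],z))
for e in cut_out('wrist','winding_grip')[:1]: print(e['rect'],e['p'])
for n in ('top','side'):
  snapshot(n)
  for e in landmark_of(n,'winding_grip')[:1]: print(n,round(e['p'],2),atz(n,e['uv'],.122))
E
```

```text
clock: 13.38
tool_pos: [0.5641, -0.2763, 0.1987]
orientation: [179.8, 0.0, -98.9]
force: [1.0, 0.3, 0.3]
opening: 0.0657
gripper_force: 0.0
clock: 13.72
tool_pos: [0.5661, -0.2752, 0.2015]
orientation: [-179.9, -0.0, -98.7]
force: [-0.3, -0.8, 0.0]
opening: 0.0654
gripper_force: 0.0
clk 13.7167 pos [ 0.5661 -0.2752  0.2015] rpy [-179.94   -0.    -98.73] F [-0.3 -0.8  0. ] open 0.0654 
need 0.0011 0.0006 0.3249 -0.0003 -0.0000 0.0043
winding_grip 0.89 [315. 205.] [ 0.5683 -0.2755  0.122 ]
caster_shaft 0.59 [311. 341.] [ 0.5921 -0.1486  0.11  ]
[290.0, 158.3, 45.6, 201.6] 0.91
top 0.56 [ 0.5731 -0.2748  0.122 ]
side 0.95 [ 0.5705 -0.2716  0.122 ]
```

View pics/w5.png

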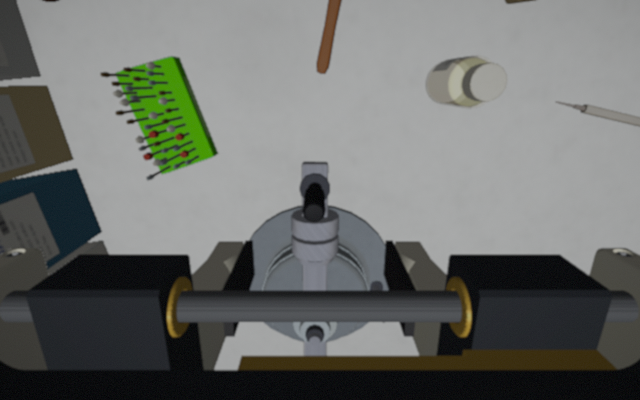

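The grip stands at (315,205), midway between the fingers; the rack and bottle are well clear. Next: descend and grip.

```bash
python3 -m inch '0.001 -0.006 0.06 0 0 0; 0.001 -0.006 0.14 0 0 0; 0.001 -0.006 0.21 0 0 0; 0.001 -0.006 0.27 0 0 0; 0.001 -0.006 0.31 0 0 0; 0.001 -0.006 0.325 0 0 0; 0.001 -0.006 0.325 0 0 0; 0.001 -0.006 0.325 0 0 0; 0.001 -0.006 0.325 0 0 0'; python3 -m inch '0 0 0 0 0 0; 0 0 0 0 0 0; 0 0 0 0 0 0; 0 0 0 0 0 0; 0 0 0 0 0 0; 0 0 0 0 0 0; 0 0 0 0 0 0; 0 0 0 0 0 0' 1
```

```text
clock: 14.87
tool_pos: [0.5681, -0.2769, 0.1046]
orientation: [-179.9, -0.0, -98.8]
force: [-1.0, 0.2, -0.1]
opening: 0.066
gripper_force: 0.0
clock: 15.53
tool_pos: [0.5677, -0.2767, 0.1033]
orientation: [-180.0, -0.0, -98.8]
force: [3.3, -1.5, -3.1]
opening: 0.018
gripper_force: 1.9
```

```bash
python3 -m inch '0 0 0 0 0 0; 0 0 0 0 0 0; 0 0 0 0 0 0; 0 0 0 0 0 0'; python3 - <<'E'
from h import *
need([.568,-.2757,.104],-99)
# plan: shaft
C=np.array([.588,-.1479]);g=get_obs()['tool_pos'][:2]
d=g-C;print(np.linalg.norm(d),np.degrees(np.arctan2(*d[::-1])))
E
```

```text
clock: 15.87
tool_pos: [0.5677, -0.2767, 0.1033]
orientation: [-180.0, -0.0, -98.8]
force: [3.6, -1.7, -1.5]
opening: 0.0154
gripper_force: 30.0
clk 15.8667 pos [ 0.5677 -0.2767  0.1033] rpy [-1.7995e+02 -1.0000e-02 -9.8800e+01] F [ 3.6 -1.7 -1.5] open 0.0154 
need -0.0035 -0.0004 -0.0022 -0.0003 -0.0000 0.0011
0.13039525227131968 -98.94307782279215
```

```bash
python3 -m inch '-0.0001 0.0076 0 0 0 0.0056; -0.0006 0.0227 0 0 0 0.0167; -0.0024 0.0453 0 0 0 0.0333; -0.0053 0.0678 0 0 0 0.05; -0.0095 0.0901 0 0 0 0.0667; -0.0148 0.1122 0 0 0 0.0833; -0.0212 0.1339 0 0 0 0.1; -0.0288 0.1553 0 0 0 0.1167; -0.0375 0.1763 0 0 0 0.1333; -0.0375 0.1763 0 0 0 0.1333'; python3 -m inch '0 0 0 0 0 0; 0 0 0 0 0 0; 0 0 0 0 0 0'; python3 - <<'E'
from h import *
need([.568,-.2757,.104],-99)
C=np.array([.588,-.1479]);d=get_obs()['tool_pos'][:2]-C;print(np.linalg.norm(d),np.degrees(np.arctan2(*d[::-1])))
snapshot('top');snapshot('side')
for n,k,z in(('top','winding_grip',.122),('side','cradle_seat',.117),('side','casting_ring',.117)):
  for e in landmark_of(n,k)[:1]: print(n,k,round(e['p'],2),atz(n,e['uv'],z))
E
```

```text
clock: 16.7
tool_pos: [0.5168, -0.2562, 0.1034]
orientation: [-179.9, 0.1, -123.0]
force: [5.8, 0.8, -5.9]
opening: 0.0151
gripper_force: 30.0
clock: 16.95
tool_pos: [0.5176, -0.2568, 0.1033]
orientation: [-179.9, 0.1, -122.8]
force: [5.8, 1.6, -3.3]
opening: 0.0151
gripper_force: 30.0
clk 16.95 pos [ 0.5176 -0.2568  0.1033] rpy [-1.7992e+02  8.0000e-02 -1.2283e+02] F [ 5.8  1.6 -3.3] open 0.0151 
need -0.0381 -0.1751 -0.0019 -0.0006 0.0003 -0.1324
0.1296742039117138 -122.85758981970334
side cradle_seat 0.67 [ 0.66124493 -0.05641216  0.117     ]
side casting_ring 0.58 [ 0.66557672 -0.03931663  0.117     ]
```

```bash
python3 -m inch '-0.0001 0.0076 0 0 0 0.0056; -0.0006 0.0227 0 0 0 0.0167; -0.0024 0.0453 0 0 0 0.0333; -0.0053 0.0678 0 0 0 0.05; -0.0095 0.0901 0 0 0 0.0667; -0.0148 0.1122 0 0 0 0.0833; -0.0212 0.1339 0 0 0 0.1; -0.0288 0.1553 0 0 0 0.1167; -0.0375 0.1763 0 0 0 0.1333; -0.0472 0.1967 0 0 0 0.15'; python3 -m inch '0 0 0 0 0 0; 0 0 0 0 0 0; 0 0 0 0 0 0'; python3 - <<'E'
from h import *
o=need([.568,-.2757,.104],-99)
C=np.array([.588,-.1479]);d=o['tool_pos'][:2]-C;print(np.linalg.norm(d),np.degrees(np.arctan2(*d[::-1])),o['joint_pos'])
E
```

```text
clock: 18.03
tool_pos: [0.4767, -0.2129, 0.1033]
orientation: [-179.9, 0.2, -150.0]
force: [12.3, 0.2, -9.7]
opening: 0.0156
gripper_force: 30.0
clock: 18.28
tool_pos: [0.4768, -0.213, 0.1033]
orientation: [-179.9, 0.2, -149.8]
force: [9.5, -0.4, -9.1]
opening: 0.015
gripper_force: 30.0
clk 18.2833 pos [ 0.4768 -0.213   0.1033] rpy [-179.89    0.2  -149.8 ] F [ 9.5 -0.4 -9.1] open 0.015 
need -0.1577 -0.3334 -0.0010 -0.0010 0.0007 -0.2822
0.12887638487072653 -149.63825021303896 [-2.53994788e+00  1.28869227e+01 -2.80588714e+01 -1.96291011e-02
 -4.88313768e+01 -5.72477465e+01]
```

```bash
python3 -m inch '-0.002 0.0076 0.001 0 0 0.0056; -0.0036 0.0227 0.002 0 0 0.0167; -0.0064 0.0453 0.003 0 0 0.0333; -0.0093 0.0678 0.003 0 0 0.05; -0.0135 0.0901 0.003 0 0 0.0667; -0.0188 0.1122 0.003 0 0 0.0833; -0.0252 0.1339 0.003 0 0 0.1; -0.0328 0.1553 0.003 0 0 0.1167; -0.0415 0.1763 0.003 0 0 0.1333; -0.0512 0.1967 0.003 0 0 0.15'; python3 -m inch '0 0 0 0 0 0; 0 0 0 0 0 0; 0 0 0 0 0 0'; python3 - <<'E'
from h import *
o=need([.568,-.2757,.104],-99)
C=np.array([.588,-.1479]);d=o['tool_pos'][:2]-C;print(np.linalg.norm(d),np.degrees(np.arctan2(*d[::-1])),o['joint_pos'])
E
```

```text
clock: 19.12
tool_pos: [0.46, -0.1552, 0.1033]
orientation: [-179.9, 0.2, -176.9]
force: [8.3, -6.7, -3.8]
opening: 0.0155
gripper_force: 30.0
clock: 19.37
tool_pos: [0.46, -0.1554, 0.1033]
orientation: [-179.9, 0.2, -176.8]
force: [7.3, -6.2, -2.7]
opening: 0.0156
gripper_force: 30.0
clk 19.3667 pos [ 0.46   -0.1554  0.1033] rpy [-179.91    0.19 -176.77] F [ 7.3 -6.2 -2.7] open 0.0156 
need -0.3369 -0.4208 -0.0006 -0.0011 0.0005 -0.4321
0.12823580592766148 -176.66436632729216 [  4.68260463   9.60786127 -32.51183719   0.12177804 -47.69742275
 -91.53638441]
```

```bash
python3 -m inch '-0.002 0.0113 0 0 0 0.0083; -0.0046 0.0227 0 0 0 0.0167; -0.0064 0.0453 0 0 0 0.0333; -0.0082 0.0603 0 0 0 0.0444; -0.0082 0.0603 0 0 0 0.0444; -0.0082 0.0603 0 0 0 0.0444; -0.0082 0.0603 0 0 0 0.0444'; python3 -m inch '0 0.0076 0 0 0 0.0056; 0 0.0076 0 0 0 0.0056; 0 0.0076 0 0 0 0.0056; 0 0.0076 0 0 0 0.0056';  python3 -m inch '0 0.0076 0 0 0 0.0056; 0 0.0076 0 0 0 0.0056; 0 0.0076 0 0 0 0.0056; 0 0.0076 0 0 0 0.0056'
```

```text
clock: 19.95
tool_pos: [0.4602, -0.1376, 0.1032]
orientation: [-179.9, 0.1, 175.2]
force: [4.3, -7.9, 2.0]
opening: 0.0153
gripper_force: 30.0
clock: 20.28
tool_pos: [0.4603, -0.1369, 0.1033]
orientation: [-179.8, 0.1, 174.2]
force: [4.1, -20.3, -2.0]
opening: 0.0151
gripper_force: 30.0
clock: 20.62
tool_pos: [0.4605, -0.1364, 0.1033]
orientation: [-179.6, 0.0, 173.2]
force: [7.2, -32.1, -5.8]
opening: 0.0157
gripper_force: 30.0
```

```bash
python3 -m inch '0 -0.003 0 0 0 -0.003; 0 -0.006 0 0 0 -0.0056; 0 -0.006 0 0 0 -0.0056; 0 -0.006 0 0 0 -0.0056; 0 -0.006 0 0 0 -0.0056'; python3 - <<'E'
from h import *
np.set_printoptions(precision=4,suppress=True)
o=need([.4604,-.137,.104],175)
s=snapshot('side');t=snapshot('top')
f=lambda im:cv2.resize(im[:,:,::-1],(400,300),interpolation=cv2.INTER_CUBIC)
cv2.imwrite('pics/d.png',np.hstack([f(s[100:220,220:380]),f(t[90:210,280:440])]))
for n in('top','side'):
  for k in('casting_ring','ring_mouth','cradle_seat'):
    for e in landmark_of(n,k)[:1]: print(n,k,round(e['p'],2),np.round(e['uv']),atz(n,e['uv'],.117))
E
```

```text
clock: 21.03
tool_pos: [0.4604, -0.1369, 0.1033]
orientation: [-179.8, 0.1, 174.2]
force: [5.9, -24.2, -3.7]
opening: 0.0152
gripper_force: 30.0
clk 21.0333 pos [ 0.4604 -0.1369  0.1033] rpy [-179.75    0.07  174.21] F [  5.9 -24.2  -3.7] open 0.0152 
need 0.0000 -0.0003 -0.0025 -0.0014 0.0004 -0.0044
top casting_ring 0.66 [363. 115.] [ 0.7165 -0.1652  0.117 ]
top ring_mouth 0.63 [360. 122.] [ 0.6976 -0.158   0.117 ]
top cradle_seat 0.87 [364. 114.] [ 0.7185 -0.1678  0.117 ]
side casting_ring 0.58 [245. 159.] [ 0.7282 -0.1817  0.117 ]
side ring_mouth 0.68 [255. 163.] [ 0.6965 -0.1578  0.117 ]
side cradle_seat 0.79 [250. 159.] [ 0.7112 -0.1783  0.117 ]
```

View pics/d.png

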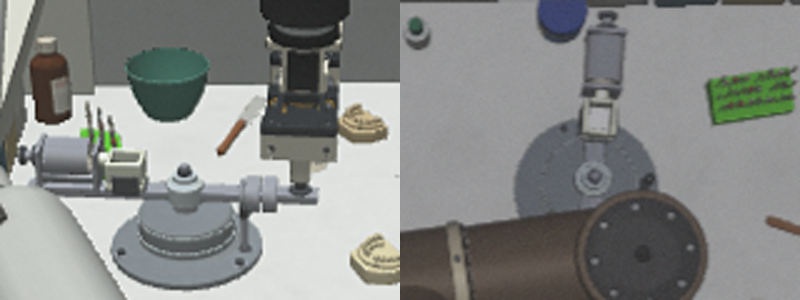

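The picture shows the arm against its stop post and the ring in the cradle beside the crucible, with the gripper holding the grip. I'll hand the job in.

```bash
python3 -c "
from plant import *
print(close_job())"
```

```text
the job is handed in; nothing more can be done
None
```

The ring lies in the cradle with its funnel mouth towards the crucible, and the arm is wound onto its stop and still held there at about 24 N; I handed the job in at about 21 s, with no verdict returned.

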